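# Find the live battery pack by heft and seat it in the inclined service cradle

## Task

Three of the battery packs on the bench are the long model and look alike, but only one still has its cells inside: find it by its weight and lay it lengthways in the sloping cradle under the magnifier, flat on the bed between the side lugs, its lower end gently brought right down against the foot stop, and let go. Leave the other two long packs and the shorter pack (a different model, also heavy) lying flat on the bench, and do not disturb the solder spool, the screwdriver or the parts tray.

Things in the scene. Friction and masses are not known exactly. Their poses are not given: they have to be found in the camera images.
- pack_a: one of three long battery packs that look alike: sealed grey plastic block 130 x 46 x 34 mm, thin dark panel on top, small brass contacts on both ends, lying flat. With cells it weighs 0.44 to 0.63 kg, as a gutted shell 0.14 to 0.23 kg; which is which varies. Origin at the block's centre (17 mm above its underside); x along its length, y across, z through its thickness
- pack_b: one of three long battery packs that look alike: sealed grey plastic block 130 x 46 x 34 mm, thin dark panel on top, small brass contacts on both ends, lying flat. With cells it weighs 0.44 to 0.63 kg, as a gutted shell 0.14 to 0.23 kg; which is which varies. Origin at the block's centre (17 mm above its underside); x along its length, y across, z through its thickness
- pack_c: one of three long battery packs that look alike: sealed grey plastic block 130 x 46 x 34 mm, thin dark panel on top, small brass contacts on both ends, lying flat. With cells it weighs 0.44 to 0.63 kg, as a gutted shell 0.14 to 0.23 kg; which is which varies. Origin at the block's centre (17 mm above its underside); x along its length, y across, z through its thickness
- pack_short: the shorter model of battery pack, 100 x 46 x 34 mm, otherwise the same look, about 0.46 kg, lying flat; not wanted. Origin at the centre of the block, x along its length
- cradle: fixed cradle, on the robot's left or right: dark steel base plate 210 x 110 x 12 mm with an aluminium bed that slopes 35 degrees, low end towards the robot. At its back, 105 mm behind the origin, a steel post 12 mm thick and 272 mm tall carries a magnifier over the bed's upper end. Origin on the bench; x points away from the robot (to the post), y left, z up
- lens (a point): centre of the cradle's round magnifier, a level disc of 90 mm diameter, 12 mm thick, 262 mm above the bench
- cradle_bed: the sloping bed: plate 58 mm wide, 138 mm up the slope. Origin on its surface, middle line, at the face of the foot stop (a bar across the low end, 18 mm high), 45 mm above the bench. x up the slope, y left, z out of the surface. Side lugs at x = 10 to 26 and 104 to 120 mm, 16 mm high, 52 mm clear between them. A seated long pack has its centre at x 65, y 0, z 17 mm
- meter: bystander, fixed: handheld blue meter 185 mm tall leaning back on a wire stand, on the other side from the cradle; footprint about 150 x 90 mm. Origin on the bench below it
- spool: bystander, loose: white solder spool standing upright, 52 mm diameter, 55 mm tall, among the packs. Origin at the centre of its underside
- driver: bystander, loose: screwdriver 190 mm long lying beyond the packs. Origin at its underside, x along it
- parts_tray: bystander, loose: open divided black tray 60 x 140 x 35 mm beyond the packs. Origin at the centre of its underside
Mind the look-alikes: they are no part of the job. What is shaped like the pack_short but purple is not meant. Leave any green look-alike of the pack_c alone.

How it is judged:
By the outcome, as a careful person would: the job done as asked, in the order asked, and still so for the second after the job is handed in, with the robot touching nothing.
It also fails if it takes over 72 s, if anything falls off the work surface, if the arm or the gripper's body presses on something with over 40 N, if the wrist force passes 120 N, or if a joint passes its speed limit or range.

## Robot

A 6-joint arm with a two-finger parallel gripper is mounted at the origin on the work surface. World frame = base frame: x ahead of the robot, y to its left, z up, the work surface at z = 0. Lengths are in m, angles in degrees, forces in N, time in s.
With the tool pointing down it reaches from about 0.3 to 0.95 m from the base axis. Payload 3.1 kg.
Tool frame: the origin (TCP) lies on the centre line of the jaws, within the pads' length; the fingertips stand 22 mm ahead of it and the grasp point (between the pads) lies 3 mm ahead of it; z points along the fingers, y is the line along which they close (so a half turn about z gives the same grasp; the last joint's range is limited). The gripper opens to 85 mm and grips with 20 to 120 N. Pads are 22 mm wide; open, the fingers measure 114 mm over their backs; the gripper's body (76 mm by 85 mm) begins 54 mm behind the grasp point. The pads swing forward as they close: fully open they stand 13 mm farther back than shut.
Start: joints at [60.35, 17.653, 93.61, -0, 68.738, -3.994], TCP at [0.271, 0.563, 0.253] pointing down, gripper open.
Joint ranges: [-175.34, 175.34], [-45.06, 112.39], [2.9, 150.54], [-68.45, 248.45], [3.09, 151.38], [-168.51, 168.51]. Speed limits (degrees/s): [159.86, 159.86, 180, 180, 180, 180].

## Interface

Orientations are given as [roll, pitch, yaw] about the fixed x, y, z axes, in that order (R = Rz(yaw) Ry(pitch) Rx(roll)).
In Python, from plant import robot gives the robot as it stands. The module is installed in compiled form; this text tells all that it offers.
- The arm moves only by the tool arm_command, never from a script. Its argument "increments" is a list of rows, each a list of 7 numbers: the shift along the world's x, y, z in m, then the turn, a rotation vector about the world's x, y, z in degrees, then the closure, from 0 (fully open) to 1 (shut). A call has 1 to 20 rows; each row is the pose to reach, as a shift and turn from the pose commanded when the call began; what a row does not reach only later rows make up. A row lasts 1/10 s, in which the tool goes at most 50 mm and 8.59 degrees, less where a joint would pass 70% of its speed; a pose out of reach is approached as far as the arm can. A call with a gripper value outside its range is refused whole. The fingers move at their own pace and stop on an object; the grip force is fixed at half the most. Time passes only in rows, so rows that repeat a pose let the fingers close. It gives the time, the measured TCP pose, the force, the opening and the grip force at its end, in the units of the state.
- robot.state(): the state, without advancing time (a new reading comes with each control period).
- robot.snapshot(name): name is "side" or "top" or "wrist"; returns a dict with "pixels" (420x560x3 uint8, blue, green, red), "fx", "fy", "cx", "cy" (pixels), "k1" (the pictures are not rectified: a ray, as slopes to the right and down, at radius r is drawn at 1 + k1 r^2 times it, then the intrinsics apply), "camera_from_world" (4x4, takes a point from world to camera coordinates). Camera axes: x right, y down, z forward; pixel columns grow to the right and rows downward; lengths in m; the calibration is good to about 2 mm. A picture is of the moment at which its call begins. There is no depth.
- robot.job_done(): hands the job in; it is judged then, once.
Trained networks look in a picture, given as the dict that the camera call returned (one of the last four; its "shot" number tells which), for a name from the list of things; names that differ only in an ending like _2 or _b are one class to them, and where a whole thing is asked for, a point or a joint stands for the part that bears it (a point fixed in the world has none). Each returns a list of dicts, best first, with "confidence" (0 to 1); they miss things now and then, are a little off and sometimes report something else, mostly with a low value. They report only what shows in the picture. A call takes as long as a camera call. They do not tell look-alikes from the thing itself.
- robot.boxes_of(picture, thing): "extent" ([centre column, centre row, width, height] in pixels, round what is visible of it).
- robot.cut_out(picture, thing): "region" (420x560 bool, what is visible of it) and "extent" ([centre column, centre row, width, height] in pixels, round what is visible of it).
- robot.place_of(picture, thing): "centre" ([column, row] in pixels: a listed point, or the origin of a listed thing).
The state is a dict: "t": time; "q": joint angles; "qvel": joint speeds; "effort": joint torques, N m; "eef_pos": TCP position; "orientation": TCP orientation; "wrist_force": force on the tool from outside, world axes, zero at the start; "ft_torque": the same for the moment, N m; "opening": opening from 0.0 (shut) to 1.0 (fully open); "grip_force": force on a finger pad.
Only numpy, scipy, OpenCV 4.12 (cv2) and the standard library are available. Lean on these libraries where they do the work, as an engineer would, in place of code of your own. Each camera call takes 0.05 s, during which the arm holds its last target. There are 200 camera calls.

## Working session

There is one attempt and no reset: what is moved stays moved. The work goes in short steps, Python scripts to look and compute and a tool call to move; the robot and the scene stay as the last step left them, time stands still between calls to the robot, and variables do not carry over. Pictures are saved under pics/ and viewed, at most 10 in all, crops included, and the job is handed in when it is done.

Besides the shell and the picture viewer there is one more tool, called by a JSON object that holds its "method" and its "body". arm_command: Moves the arm, as the interface text tells. Its arguments: {"type":"object","properties":{"increments":{"type":"array"}},"required":["increments"]}

```bash
mkdir -p pics; ls; cat > h.py <<'E'
import numpy as np, cv2
from plant import robot
from scipy.spatial.transform import Rotation as R
def K(p): return np.array([[p['fx'],0,p['cx']],[0,p['fy'],p['cy']],[0,0,1.]])
def D(p): return np.array([p['k1'],0,0,0.])
def px2w(p,uv,z):
    xy=cv2.undistortPoints(np.array(uv,float).reshape(-1,1,2),K(p),D(p)).reshape(-1,2)
    T=np.linalg.inv(p['camera_from_world']); o=T[:3,3]
    d=np.c_[xy,np.ones(len(xy))]@T[:3,:3].T
    return o+d*((z-o[2])/d[:,2])[:,None]
def w2px(p,P):
    T=np.array(p['camera_from_world']); r=cv2.Rodrigues(T[:3,:3])[0]
    return cv2.projectPoints(np.array(P,float).reshape(-1,1,3),r,T[:3,3],K(p),D(p))[0].reshape(-1,2)
E
python3 - <<'E'
from h import *
s=robot.state(); print({k:np.round(v,3).tolist() for k,v in s.items()})
for n in ['top','side']:
    p=robot.snapshot(n); cv2.imwrite(f'pics/{n}0.png',p['pixels'])
    print(n,np.round(np.linalg.inv(p['camera_from_world'])[:3],3).tolist(),p['fx'],p['k1'])
    for t in ['pack_a','pack_short','cradle','cradle_bed','spool','driver','parts_tray','meter','lens']:
        L=robot.place_of(p,t)
        print(t,[(np.round(d['centre']).tolist(),round(d['confidence'],2), np.round(px2w(p,d['centre'],0.017)[0],3).tolist()) for d in L])
E
```

```text
pics
{'t': 0.0, 'q': [60.351, 17.704, 93.69, 0.001, 68.738, -3.994], 'qvel': [-0.067, 0.001, 0.04, -0.049, -0.021, 0.113], 'effort': [0.0, -41.523, -27.668, -0.0, 0.01, -0.0], 'eef_pos': [0.27, 0.563, 0.252], 'orientation': [-179.868, -0.01, 154.346], 'wrist_force': [-0.139, 1.461, 0.19], 'ft_torque': [-0.005, -0.028, 0.024], 'grip_force': 0.0, 'opening': 0.999}
top [[0.066, -0.977, 0.202, 0.205], [-0.998, -0.064, 0.012, 0.011], [0.001, -0.202, -0.979, 1.63]] 481.5152293423914 -0.05454041014401505
pack_a [([253.0, 239.0], 0.86, [0.431, 0.109, 0.017]), ([172.0, 304.0], 0.84, [0.197, 0.358, 0.017]), ([309.0, 182.0], 0.69, [0.64, -0.07, 0.017]), ([262.0, 181.0], 0.63, [0.633, 0.094, 0.017])]
pack_short [([345.0, 248.0], 0.93, [0.419, -0.203, 0.017]), ([311.0, 240.0], 0.58, [0.44, -0.086, 0.017])]
cradle [([198.0, 197.0], 0.65, [0.563, 0.308, 0.017]), ([289.0, 215.0], 0.38, [0.521, -0.007, 0.017])]
cradle_bed [([198.0, 213.0], 0.81, [0.508, 0.303, 0.017])]
spool [([285.0, 214.0], 0.62, [0.523, 0.006, 0.017])]
driver [([339.0, 149.0], 0.7, [0.77, -0.169, 0.017])]
parts_tray [([260.0, 145.
[... 512 characters left out ...]
18, 0.017]), ([356.0, 257.0], 0.83, [0.643, -0.081, 0.017])]
pack_short [([284.0, 273.0], 0.68, [0.44, -0.075, 0.017]), ([406.0, 261.0], 0.63, [0.761, -0.147, 0.017]), ([297.0, 305.0], 0.61, [0.429, -0.201, 0.017]), ([281.0, 199.0], 0.42, [0.558, 0.276, 0.017])]
cradle [([278.0, 199.0], 0.86, [0.547, 0.278, 0.017])]
cradle_bed [([263.0, 188.0], 0.97, [0.524, 0.363, 0.017])]
spool [([305.0, 249.0], 0.65, [0.529, 0.002, 0.017])]
driver [([406.0, 264.0], 0.57, [0.751, -0.158, 0.017])]
parts_tray [([363.0, 213.0], 0.89, [0.761, 0.109, 0.017])]
meter [([361.0, 319.0], 0.57, [0.549, -0.299, 0.017])]
lens [([291.0, 118.0], 0.84, [0.811, 0.881, 0.017]), ([329.0, 227.0], 0.16, [0.635, 0.077, 0.017])]
```

```bash
python3 - <<'E'
import cv2
a=cv2.imread('pics/top0.png')[110:340,130:410]; cv2.imwrite('pics/top0c.png',cv2.resize(a,None,fx=2.6,fy=2.6,interpolation=cv2.INTER_CUBIC))
E
```

```text
(no output)
```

View pics/top0c.png

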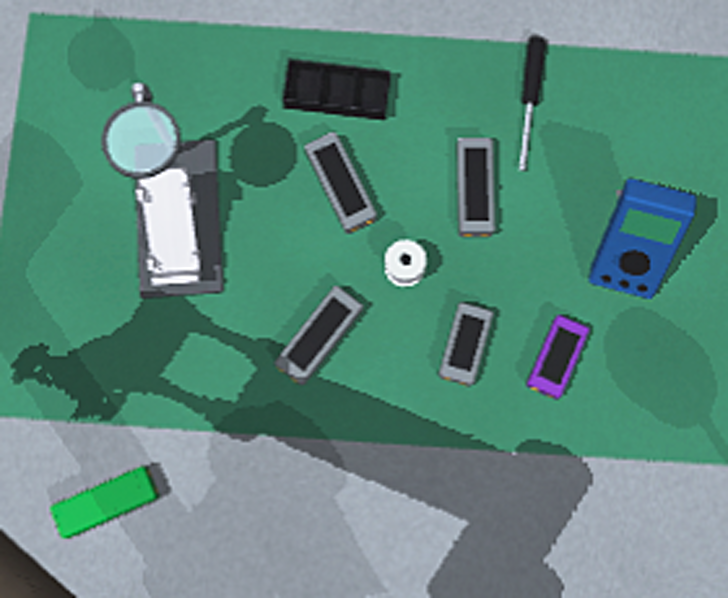

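View pics/side0.png

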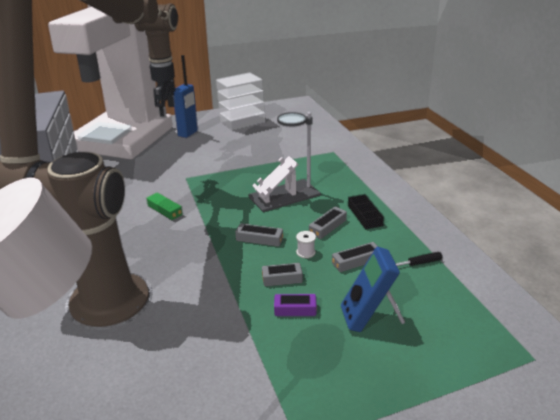

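The top picture, in full-image pixels, shows these candidates:
- **Grey long packs (wanted class):** (253,239), (262,181) and (309,182).
- **Grey short pack:** (310,240).
- **Purple short look-alike:** (345,248).
- **Green long look-alike:** (172,304), at the lower left of the crop.

The cradle is on the left at (198,205) and the spool is at (285,214). I choose the three grey ones with the longer panels.

```bash
cat > fit.py <<'E'
from h import *
from scipy.optimize import minimize
def panel(p,near):
    best=None
    for d in robot.cut_out(p,'pack_a')+robot.cut_out(p,'pack_short'):
        e=d['extent']
        if np.hypot(e[0]-near[0],e[1]-near[1])<12 and (best is None or d['confidence']>best['confidence']): best=d
    if best is None: return None
    m=best['region']
    P=px2w(p,np.argwhere(m)[:,::-1],0.034)
    g=p['pixels'].max(2); dk=m&(g<75)
    r=cv2.minAreaRect(px2w(p,np.argwhere(dk)[:,::-1],0.034)[:,:2].astype(np.float32))
    R0=cv2.minAreaRect(P[:,:2].astype(np.float32))
    def yaw(r):
        b=cv2.boxPoints(r); e=b[1]-b[0]; f=b[2]-b[1]; e=e if np.hypot(*e)>np.hypot(*f) else f
        return np.degrees(np.arctan2(e[1],e[0]))%180
    return np.round(r[0],3),np.round(r[1],3),round(yaw(r),1),np.round(R0[0],3),np.round(R0[1],3),round(yaw(R0),1),best['confidence']
E
python3 - <<'E'
from fit import *
for n,N in [('top',[(253,239),(262,181),(309,182),(310,240)]),('side',[(259,233),(326,221),(356,257),(284,273)])]:
    p=robot.snapshot(n)
    for x in N: print(n,x,panel(p,x))
# cradle initial: triangulate
T=[];
pt=robot.snapshot('top'); ps=robot.snapshot('side')
for t in ['cradle','cradle_bed','lens']:
    a=[robot.place_of(p,t)[0]['centre'] for p in (pt,ps)]
    Ps=[]
    xs=[cv2.undistortPoints(np.array(u,float).reshape(1,1,2),K(p),D(p)).reshape(2,1) for u,p in zip(a,(pt,ps))]
    X=cv2.triangulatePoints(pt['camera_from_world'][:3],ps['camera_from_world'][:3],*xs); print(t,(X[:3]/X[3]).ravel().round(3))
w=robot.snapshot('wrist'); cv2.imwrite('pics/w0.png',w['pixels'])
M=np.linalg.inv(w['camera_from_world']);s=robot.state()
Rt=R.from_euler('xyz',s['orientation'],degrees=True).as_matrix()
print('cam in tool',(Rt.T@M[:3,:3]).round(3).tolist(),(Rt.T@(M[:3,3]-s['eef_pos'])).round(3),w['fx'])
E
```

```text
top (253, 239) (array([0.426, 0.112]), array([0.048, 0.106]), np.float32(144.4), array([0.429, 0.111]), array([0.049, 0.132]), np.float32(145.2), 0.75)
top (262, 181) (array([0.629, 0.093]), array([0.117, 0.028]), np.float32(30.0), array([0.634, 0.099]), array([0.132, 0.048]), np.float32(29.8), 0.83)
top (309, 182) (array([ 0.643, -0.082]), array([0.096, 0.027]), np.float32(3.0), array([ 0.64 , -0.079]), array([0.132, 0.048]), np.float32(3.1), 0.83)
top (310, 240) (array([ 0.44 , -0.082]), array([0.028, 0.085]), np.float32(167.3), array([ 0.431, -0.077]), array([0.05 , 0.104]), np.float32(166.4), 0.72)
side (259, 233) (array([0.444, 0.099]), array([0.053, 0.141]), np.float32(125.4), array([0.426, 0.092]), array([0.085, 0.137]), np.float32(146.5), 0.82)
side (326, 221) (array([0.63 , 0.074]), array([0.138, 0.065]), np.float32(31.6), array([0.633, 0.078]), array([0.159, 0.074]), np.float32(29.4), 0.97)
side (356, 257) (array([ 0.645, -0.079]), array([0.095, 0.027]), np.float32(4.1), array([ 0.637, -0.099]), array([0.143, 0.076]), np.float32(3.6), 0.73)
side (284, 273) (array([ 0.436, -0.102]), array([0.075, 0.081]), np.float32(168.2), array([ 0.429, -0.097]), array([0.081, 0.102]), np.float32(167.5), 0.65)
cradle [ 0.568  0.319 -0.008]
cradle_bed [0.499 0.295 0.054]
lens [0.611 0.323 0.26 ]
cam in tool [[0.0, -0.947, -0.322], [1.0, -0.0, 0.002], [-0.002, -0.322, 0.947]] [ 0.082 -0.001 -0.121] 314.6179219239185
```

{"method": "arm_command", "body": {"increments": [[0.03, -0.038, 0.01, 0, 0, 5, 0], [0.06, -0.075, 0.02, 0, 0, 10, 0], [0.09, -0.113, 0.03, 0, 0, 15, 0], [0.12, -0.15, 0.04, 0, 0, 20, 0], [0.15, -0.188, 0.05, 0, 0, 25, 0], [0.18, -0.225, 0.05, 0, 0, 26, 0], [0.21, -0.263, 0.05, 0, 0, 26, 0], [0.21, -0.263, 0.05, 0, 0, 26, 0], [0.21, -0.263, 0.05, 0, 0, 26, 0], [0.21, -0.263, 0.05, 0, 0, 26, 0], [0.21, -0.263, 0.05, 0, 0, 26, 0]]}}

```text
t: 3.45
eef_pos: [0.4797, 0.3015, 0.3031]
orientation: [180.0, -0.0, -179.5]
wrist_force: [0.1, 0.4, -1.0]
opening: 0.998
grip_force: 0.0
```

```bash
python3 - <<'E'
from h import *
s=robot.state(); print(s['t'],s['eef_pos'],s['orientation'],s['wrist_force'])
p=robot.snapshot('wrist'); cv2.imwrite('pics/w1.png',p['pixels']); import pickle; pickle.dump(p,open('w1.pkl','wb'))
for t in ['cradle_bed','cradle','lens']: print(t,robot.place_of(p,t))
E
```

```text
3.45 [0.4796934  0.30153945 0.30314055] [ 1.79988991e+02 -2.90107181e-02 -1.79543813e+02] [ 0.058915    0.39144809 -1.03750529]
cradle_bed [{'centre': [273.3, 189.4], 'confidence': 0.89}]
cradle [{'centre': [277.9, 223.0], 'confidence': 0.66}]
lens []
```

View pics/w1.png

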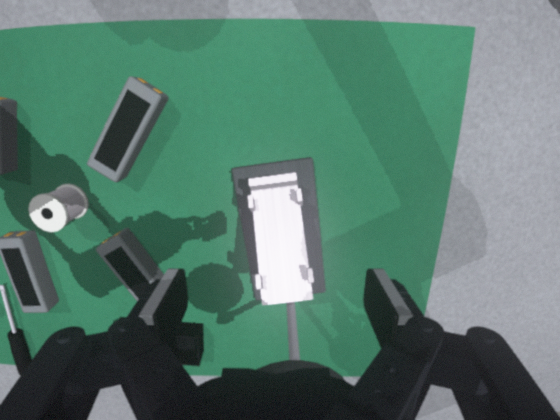

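The wrist picture shows the cradle bed clear between the fingers. Its foot stop is at about (274,180), the lugs at about (254,200), (300,192), (261,282) and (306,273), and the bed's upper edge at about (288,300).

```bash
cat > cf.py <<'E'
from h import *
import pickle
from scipy.optimize import minimize, least_squares
p=pickle.load(open('w1.pkl','rb')); im=p['pixels']
c,s=np.cos(np.radians(35)),np.sin(np.radians(35))
def bedw(th,P):  # th: bed origin x,y,yaw(rad)
    P=np.array(P,float); X=P[:,0]*c-P[:,2]*s; Z=.045+P[:,0]*s+P[:,2]*c; Y=P[:,1]
    a,b=np.cos(th[2]),np.sin(th[2])
    return np.c_[th[0]+a*X-b*Y, th[1]+b*X+a*Y, Z]
E
python3 - <<'E'
from cf import *
g=im.min(2).astype(np.float32); 
m=(im.min(2)>165)
m[:170]=0;m[310:]=0;m[:,:235]=0;m[:,325:]=0
# target: white bed, fit by IoU with bed quad + lugs
def sil(th):
    k=np.zeros((420*4,560*4),np.uint8)
    def poly(P): 
        q=cv2.convexHull((w2px(p,bedw(th,P))*4+2).astype(np.float32)); cv2.fillConvexPoly(k,q.astype(int),255)
    poly([(x,y,0) for x in(-.01,.138) for y in(-.029,.029)])
    for a,b in((.01,.026),(.104,.120)):
        for sg in(1,-1): poly([(x,sg*y,z) for x in(a,b) for y in(.026,.031) for z in(0,.016)])
    poly([(x,y,z) for x in(-.01,0) for y in(-.029,.029) for z in(0,.018)])
    return cv2.resize(k,(560,420),interpolation=cv2.INTER_AREA)/255.
t=cv2.GaussianBlur(m.astype(float),(0,0),1)
f=lambda th:((sil([th[0]/100,th[1]/100,th[2]/10])-t)**2).sum()
best=min((minimize(f,[49.9+dx,29.8,y],method='Nelder-Mead',options=dict(initial_simplex=np.array([[49.9+dx,29.8,y],[51,29.8,y],[49.9,30.8,y],[49.9,29.8,y+.8]]))) for dx in(-.5,.5) for y in(0.2,1.2)),key=lambda r:r.fun)
th=[best.x[0]/100,best.x[1]/100,best.x[2]/10]; print(th,np.degrees(th[2]),best.fun)
z=4; x0,y0=220,145
v=cv2.resize(im[y0:y0+165,x0:x0+120],None,fx=z,fy=z,interpolation=cv2.INTER_CUBIC)
def dr(P,col):
    q=((w2px(p,P)-[x0,y0]+.5)*z).astype(int); cv2.polylines(v,[q],True,col,1)
dr(bedw(th,[(0,-.029,0),(.138,-.029,0),(.138,.029,0),(0,.029,0)]),(0,0,255))
for a,b in((.01,.026),(.104,.120)):
    for sg in(1,-1): dr(bedw(th,[(a,sg*.026,.016),(b,sg*.026,.016),(b,sg*.026,0),(a,sg*.026,0)]),(255,0,0))
dr(bedw(th,[(0,-.029,.018),(0,.029,.018)]),(0,160,0))
cv2.imwrite('pics/cf.png',v[:600])
E
```

```text
[np.float64(0.5011182113297195), np.float64(0.2994609767505452), np.float64(0.14139388524102978)] 8.101272873268107 154.44063601615525
```

View pics/cf.png

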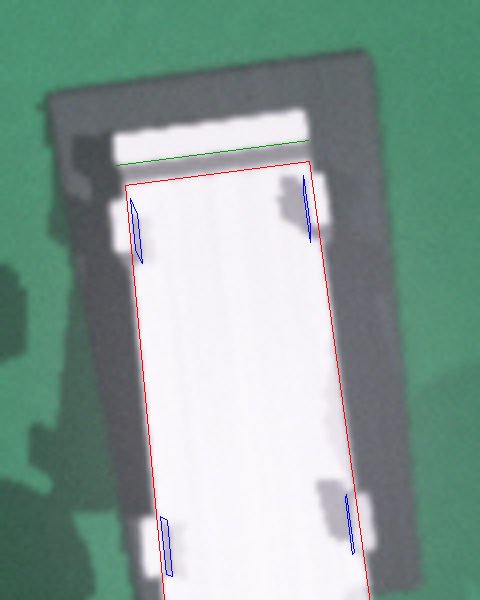

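The overlay fits: bed outline, lugs and foot-stop face all line up with the picture, so the bed origin is (0.501, 0.2995) with yaw 8.1°. Next I hover over the first long pack, (253,239) in the top picture.

{"method": "arm_command", "body": {"increments": [[-0.01, -0.04, 0.0, 0, 0, -7, 0], [-0.02, -0.08, -0.02, 0, 0, -14, 0], [-0.03, -0.12, -0.05, 0, 0, -21, 0], [-0.04, -0.16, -0.08, 0, 0, -28, 0], [-0.052, -0.189, -0.12, 0, 0, -35.4, 0], [-0.052, -0.189, -0.153, 0, 0, -35.4, 0], [-0.052, -0.189, -0.153, 0, 0, -35.4, 0], [-0.052, -0.189, -0.153, 0, 0, -35.4, 0], [-0.052, -0.189, -0.153, 0, 0, -35.4, 0], [-0.052, -0.189, -0.153, 0, 0, -35.4, 0]]}}

```text
t: 4.65
eef_pos: [0.4308, 0.1124, 0.1525]
orientation: [179.8, 0.2, 145.0]
wrist_force: [-0.2, -0.7, 0.5]
opening: 1.0
grip_force: 0.0
```

```bash
cat > wp.py <<'E'
from fit import *
import sys
def look(name,near):
    s=robot.state(); print(s['t'],s['eef_pos'].round(4),s['orientation'].round(2),s['wrist_force'].round(2))
    p=robot.snapshot('wrist'); cv2.imwrite(f'pics/{name}.png',p['pixels'])
    u=w2px(p,[[*near,.034]])[0]; print('expected px',u.round())
    for d in robot.cut_out(p,'pack_a'):
        P=px2w(p,np.argwhere(d['region'])[:,::-1],0.034)[:,:2].astype(np.float32)
        m=d['region']&(p['pixels'].max(2)<75)
        Q=px2w(p,np.argwhere(m)[:,::-1],0.034)[:,:2].astype(np.float32)
        f=lambda P:[np.round(x,4) for x in cv2.minAreaRect(P)] if len(P)>3 else None
        print(round(d['confidence'],2),np.round(d['extent']).tolist(),'body',f(P),'panel',f(Q))
E
python3 -c "
from wp import *
look('w2',(.429,.111))"
```

```text
4.65 [0.4308 0.1124 0.1525] [179.81   0.19 145.02] [-0.21 -0.74  0.49]
expected px [272. 206.]
0.7 [349.0, 351.0, 71.0, 66.0] body [array([0.5919, 0.0816]), array([0.0654, 0.0643]), np.float64(29.294)] panel [array([0.6058, 0.0907]), array([0.0323, 0.0549]), np.float64(29.394)]
0.58 [272.0, 201.0, 65.0, 157.0] body [array([0.4312, 0.1111]), array([0.0454, 0.1302]), np.float64(56.3261)] panel [array([0.4333, 0.1095]), array([0.0308, 0.099 ]), np.float64(56.2486)]
```

View pics/w2.png

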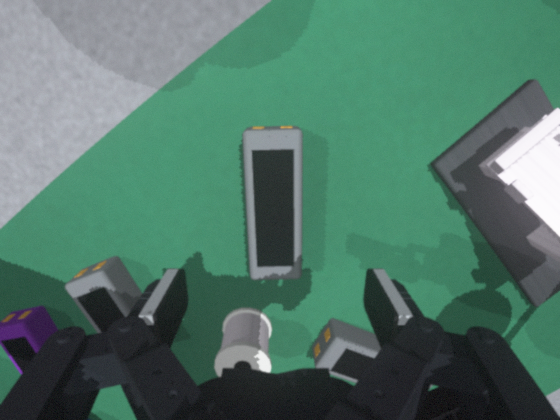

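The close crop shows a grey long pack at (272,203) with its full-length panel. It lies between the fingers and is not the green or purple look-alike. I take it and weigh it.

{"method": "arm_command", "body": {"increments": [[0, 0, -0.04, 0, 0, 1.3, 0], [0, 0, -0.08, 0, 0, 1.3, 0], [0, 0, -0.11, 0, 0, 1.3, 0], [0, 0, -0.122, 0, 0, 1.3, 0], [0, 0, -0.122, 0, 0, 1.3, 0], [0, 0, -0.122, 0, 0, 1.3, 1], [0, 0, -0.122, 0, 0, 1.3, 1], [0, 0, -0.122, 0, 0, 1.3, 1], [0, 0, -0.122, 0, 0, 1.3, 1], [0, 0, -0.122, 0, 0, 1.3, 1], [0, 0, -0.122, 0, 0, 1.3, 1], [0, 0, -0.122, 0, 0, 1.3, 1]]}}

```text
t: 5.95
eef_pos: [0.4306, 0.1118, 0.0301]
orientation: [179.8, 0.2, 146.2]
wrist_force: [0.0, -0.3, 7.2]
opening: 0.531
grip_force: 62.5
```

{"method": "arm_command", "body": {"increments": [[0, 0, 0.015, 0, 0, 0, 1], [0, 0, 0.03, 0, 0, 0, 1], [0, 0, 0.03, 0, 0, 0, 1], [0, 0, 0.03, 0, 0, 0, 1], [0, 0, 0.03, 0, 0, 0, 1], [0, 0, 0.03, 0, 0, 0, 1], [0, 0, 0.03, 0, 0, 0, 1], [0, 0, 0.03, 0, 0, 0, 1], [0, 0, 0.03, 0, 0, 0, 1]]}}

```text
t: 6.85
eef_pos: [0.4285, 0.1114, 0.058]
orientation: [-180.0, -0.0, 146.2]
wrist_force: [0.6, -0.0, -2.0]
opening: 0.526
grip_force: 62.0
```

```bash
cat > wt.py <<'E'
from h import *
F=[];E=[]
for i in range(4):
    robot.snapshot('wrist'); s=robot.state(); F.append(s['wrist_force']); E.append(s['effort'])
print(s['t'],s['eef_pos'].round(4),np.round(F,2).tolist(),np.mean(F,0).round(2),np.mean(E,0).round(2),s['ft_torque'].round(2))
E
python3 wt.py
```

```text
7.05 [0.4287 0.1114 0.0583] [[-0.28, -0.66, -1.63], [-0.33, 0.14, -1.55], [0.33, 0.2, -2.2], [-0.86, -0.42, -0.98]] [-0.29 -0.19 -1.59] [ -0.   -31.1  -18.72  -0.     0.    -0.  ] [-0.02  0.01  0.  ]
```

It weighs about 1.6 N, so it is a shell. I put it back.

{"method": "arm_command", "body": {"increments": [[0, 0, -0.015, 0, 0, 0, 1], [0, 0, -0.024, 0, 0, 0, 1], [0, 0, -0.029, 0, 0, 0, 1], [0, 0, -0.029, 0, 0, 0, 1], [0, 0, -0.029, 0, 0, 0, 0], [0, 0, -0.029, 0, 0, 0, 0], [0, 0, -0.029, 0, 0, 0, 0], [0, 0, -0.029, 0, 0, 0, 0], [0, 0, 0.0, 0, 0, 0, 0], [0, 0, 0.045, 0, 0, 0, 0], [0.03, 0, 0.092, 0, 0, 8, 0], [0.07, -0.003, 0.092, 0, 0, 16, 0], [0.11, -0.006, 0.092, 0, 0, 24, 0], [0.15, -0.009, 0.092, 0, 0, 32, 0], [0.18, -0.011, 0.092, 0, 0, 40, 0], [0.205, -0.012, 0.092, 0, 0, 48, 0], [0.205, -0.012, 0.092, 0, 0, 56, 0], [0.205, -0.012, 0.092, 0, 0, 63.7, 0], [0.205, -0.012, 0.092, 0, 0, 63.7, 0], [0.205, -0.012, 0.092, 0, 0, 63.7, 0]]}}

```text
t: 9.05
eef_pos: [0.6333, 0.0994, 0.1499]
orientation: [180.0, -0.0, -150.2]
wrist_force: [0.3, 0.0, 0.3]
opening: 0.999
grip_force: 0.0
```

```bash
python3 -c "
from wp import *
look('w3',(.634,.099))"
```

```text
9.05 [0.6333 0.0994 0.1499] [ 1.7998e+02 -4.0000e-02 -1.5022e+02] [0.33 0.05 0.35]
expected px [276. 210.]
0.93 [272.0, 206.0, 61.0, 154.0] body [array([0.6381, 0.0957]), array([0.131 , 0.0465]), np.float64(29.8465)] panel [array([0.6403, 0.0965]), array([0.0985, 0.031 ]), np.float64(29.8629)]
0.67 [72.0, 101.0, 108.0, 178.0] body [array([ 0.6437, -0.0753]), array([0.1307, 0.0593]), np.float64(4.3068)] panel [array([ 0.6496, -0.0725]), array([0.1106, 0.0527]), np.float64(4.8124)]
0.65 [396.0, 25.0, 121.0, 50.0] body [array([0.475 , 0.1036]), array([0.0307, 0.0841]), np.float64(32.1309)] panel [array([0.4801, 0.0944]), array([0.0294, 0.0633]), np.float64(31.8188)]
```

{"method": "arm_command", "body": {"increments": [[0.004, -0.003, -0.04, 0, 0, 0, 0], [0.004, -0.003, -0.08, 0, 0, 0, 0], [0.004, -0.003, -0.11, 0, 0, 0, 0], [0.004, -0.003, -0.122, 0, 0, 0, 0], [0.004, -0.003, -0.122, 0, 0, 0, 0], [0.004, -0.003, -0.122, 0, 0, 0, 1], [0.004, -0.003, -0.122, 0, 0, 0, 1], [0.004, -0.003, -0.122, 0, 0, 0, 1], [0.004, -0.003, -0.122, 0, 0, 0, 1], [0.004, -0.003, -0.122, 0, 0, 0, 1], [0.004, -0.003, -0.122, 0, 0, 0, 1], [0.004, -0.003, -0.107, 0, 0, 0, 1], [0.004, -0.003, -0.092, 0, 0, 0, 1], [0.004, -0.003, -0.092, 0, 0, 0, 1], [0.004, -0.003, -0.092, 0, 0, 0, 1], [0.004, -0.003, -0.092, 0, 0, 0, 1], [0.004, -0.003, -0.092, 0, 0, 0, 1], [0.004, -0.003, -0.092, 0, 0, 0, 1]]}}

```text
t: 10.95
eef_pos: [0.637, 0.0963, 0.0574]
orientation: [180.0, -0.1, -150.1]
wrist_force: [-0.1, -0.5, -5.6]
opening: 0.525
grip_force: 63.9
```

```bash
python3 wt.py
```

```text
11.15 [0.6375 0.0963 0.058 ] [[-0.01, 0.45, -6.07], [0.37, 0.25, -6.04], [0.27, -0.6, -4.84], [0.04, -0.03, -5.1]] [ 0.17  0.02 -5.51] [-0.000e+00 -5.039e+01 -2.412e+01 -0.000e+00  1.000e-02  0.000e+00] [ 0.05 -0.03 -0.06]
```

It weighs 5.5 N (about 0.56 kg), so this is the one with cells. I work out the placing poses.

```bash
cat > pl.py <<'E'
from cf import *
th=[.5011,.2995,np.radians(8.1)]
B=np.column_stack([bedw(th,[v])[0]-bedw(th,[(0,0,0)])[0] for v in np.eye(3)])
Rt=np.column_stack([-B[:,0],B[:,1],-B[:,2]])
E
python3 - <<'E'
from pl import *
s=robot.state(); c0=R.from_euler('xyz',[180,0,209.95],degrees=True)
print(np.linalg.det(Rt),'rotvec',np.degrees((R.from_matrix(Rt)*c0.inv()).as_rotvec()).round(2),'euler',R.from_matrix(Rt).as_euler('xyz',degrees=True).round(2))
for P in [(.075,0,.1285),(.072,0,.0485),(.072,0,.0305),(.065,0,.0285)]: w=bedw(th,[P])[0]; print(P,w.round(4),(w-[.638,.096,.058]).round(4))
print('B',B.round(3).tolist())
E
```

```text
1.0 rotvec [ 11.48 -33.28 -21.16] euler [-180.    35.  -171.9]
(0.075, 0, 0.1285) [0.489  0.2978 0.1933] [-0.149   0.2018  0.1353]
(0.072, 0, 0.0485) [0.5319 0.3039 0.126 ] [-0.1061  0.2079  0.068 ]
(0.072, 0, 0.0305) [0.5422 0.3053 0.1113] [-0.0958  0.2093  0.0533]
(0.065, 0, 0.0285) [0.5376 0.3047 0.1056] [-0.1004  0.2087  0.0476]
B [[0.811, -0.141, -0.568], [0.115, 0.99, -0.081], [0.574, 0.0, 0.819]]
```

{"method": "arm_command", "body": {"increments": [[0, 0, 0.04, 0, 0, 0, 1], [0, 0, 0.08, 0, 0, 0, 1], [-0.03, 0, 0.11, 0, 0, 0, 1], [-0.065, 0, 0.14, 0, 0, 0, 1], [-0.1, 0, 0.16, 1.4, -4.2, -2.6, 1], [-0.135, 0, 0.16, 2.9, -8.3, -5.3, 1], [-0.165, 0.01, 0.16, 4.3, -12.5, -7.9, 1], [-0.18, 0.03, 0.16, 5.7, -16.6, -10.6, 1], [-0.19, 0.06, 0.16, 7.2, -20.8, -13.2, 1], [-0.19, 0.09, 0.16, 8.6, -25, -15.9, 1], [-0.185, 0.12, 0.16, 10, -29.1, -18.5, 1], [-0.175, 0.15, 0.155, 11.48, -33.28, -21.16, 1], [-0.16, 0.18, 0.145, 11.48, -33.28, -21.16, 1], [-0.149, 0.202, 0.135, 11.48, -33.28, -21.16, 1], [-0.149, 0.202, 0.135, 11.48, -33.28, -21.16, 1], [-0.149, 0.202, 0.135, 11.48, -33.28, -21.16, 1], [-0.149, 0.202, 0.135, 11.48, -33.28, -21.16, 1], [-0.149, 0.202, 0.135, 11.48, -33.28, -21.16, 1]]}}

```text
t: 12.95
eef_pos: [0.4884, 0.2973, 0.1938]
orientation: [180.0, 35.0, -172.0]
wrist_force: [-0.3, 0.4, -5.8]
opening: 0.524
grip_force: 65.9
```

```bash
python3 - <<'E'
from pl import *
s=robot.state(); print(s['t'],s['eef_pos'].round(4),s['orientation'].round(2),s['wrist_force'].round(2),s['q'].round(1))
print('bed coords TCP',(B.T@(s['eef_pos']-[th[0],th[1],.045])).round(4))
p=robot.snapshot('wrist')
v=p['pixels'].copy()
for P in [[(0,-.029,0),(.138,-.029,0),(.138,.029,0),(0,.029,0)],[(0,-.029,.018),(0,.029,.018)]]:
    cv2.polylines(v,[w2px(p,bedw(th,P)).astype(int)],True,(0,0,255),1)
# predicted pack top rectangle
tc=B.T@(s['eef_pos']-[th[0],th[1],.045])
cv2.polylines(v,[w2px(p,bedw(th,[(tc[0]+a,tc[1]+b,tc[2]-.0285+.034) for a,b in((-.065,-.023),(.065,-.023),(.065,.023),(-.065,.023))])).astype(int)],True,(0,255,0),1)
cv2.imwrite('pics/w4.png',v)
E
```

```text
12.95 [0.4884 0.2973 0.1938] [ 179.98   35.02 -172.  ] [-0.29  0.37 -5.77] [ 34.6   3.9 125.  -39.2  23.9 -31. ]
bed coords TCP [ 0.0748 -0.0004  0.1293]
```

View pics/w4.png

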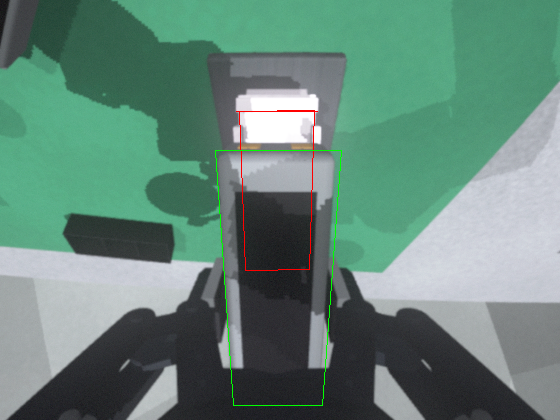

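The red bed outline and foot line match the picture, with the foot at (275,110). The held pack lies inside its predicted green outline, centred over the bed. I go in along the bed normal.

{"method": "arm_command", "body": {"increments": [[0.01, 0.0015, -0.0155, 0, 0, 0, 1], [0.02, 0.003, -0.031, 0, 0, 0, 1], [0.03, 0.0044, -0.0465, 0, 0, 0, 1], [0.04, 0.0058, -0.062, 0, 0, 0, 1], [0.0455, 0.0066, -0.0705, 0, 0, 0, 1], [0.0487, 0.0072, -0.0754, 0, 0, 0, 1], [0.0487, 0.0072, -0.0754, 0, 0, 0, 1], [0.0487, 0.0072, -0.0754, 0, 0, 0, 1], [0.0487, 0.0072, -0.0754, 0, 0, 0, 1], [0.0487, 0.0072, -0.0754, 0, 0, 0, 1]]}}

```text
t: 14.0
eef_pos: [0.5375, 0.3058, 0.1187]
orientation: [179.9, 35.1, -171.9]
wrist_force: [-0.2, 0.2, -4.7]
opening: 0.525
grip_force: 65.8
```

```bash
cat > bs.py <<'E'
from pl import *
F=[]
for i in range(2): p=robot.snapshot('wrist'); s=robot.state(); F.append(s['wrist_force'])
print(s['t'],'TCP bed mm',(1e3*B.T@(s['eef_pos']-[th[0],th[1],.045])).round(1),'F bed',(B.T@(np.mean(F,0)+[0,0,5.5])).round(2),s['orientation'].round(2))
for n in ['side','wrist']:
    p=robot.snapshot(n); v=p['pixels']
    cv2.imwrite(f'pics/{n}_now.png',v)
E
python3 bs.py
python3 - <<'E'
import cv2
a=cv2.imread('pics/side_now.png')[110:220,215:345]; b=cv2.imread('pics/wrist_now.png')[:,180:380]
a=cv2.resize(a,(520,440),interpolation=cv2.INTER_CUBIC); b=cv2.resize(b,(210,440))
cv2.imwrite('pics/n5.png',cv2.hconcat([a,b]))
E
```

```text
14.1 TCP bed mm [72.3  1.1 39. ] F bed [ 0.42 -0.65  0.55] [ 179.97   35.04 -171.91]
```

View pics/n5.png

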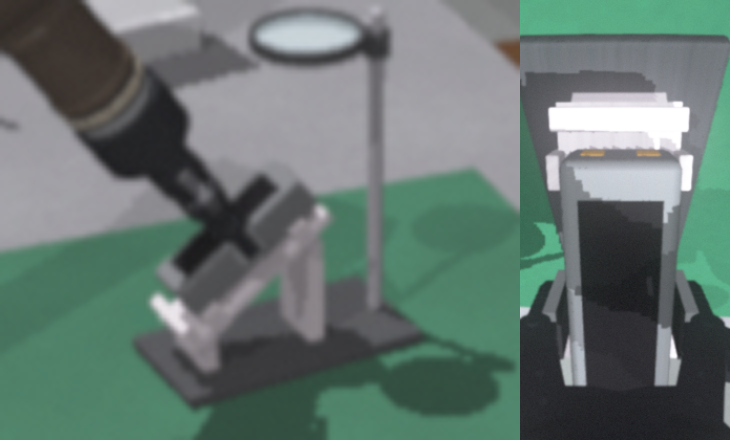

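Side view: the pack is parallel to the bed just above it and clear of the lens. Wrist view: it is between the lugs, about 1 mm to the right, which I correct.

{"method": "arm_command", "body": {"increments": [[0.0015, -0.0008, -0.002, 0, 0, 0, 1], [0.0028, -0.0006, -0.004, 0, 0, 0, 1], [0.0043, -0.0004, -0.0061, 0, 0, 0, 1], [0.0043, -0.0004, -0.0061, 0, 0, 0, 1], [0.0043, -0.0004, -0.0061, 0, 0, 0, 1], [0.0043, -0.0004, -0.0061, 0, 0, 0, 1]]}}

```text
t: 14.8
eef_pos: [0.5413, 0.3051, 0.1119]
orientation: [-180.0, 35.0, -171.9]
wrist_force: [-5.5, -2.0, 0.8]
opening: 0.525
grip_force: 66.9
```

```bash
python3 bs.py
```

```text
14.9 TCP bed mm [71.7 -0.1 31.5] F bed [-1.44 -1.77  8.36] [-179.99   35.   -171.89]
```

{"method": "arm_command", "body": {"increments": [[-0.0011, -0.0001, -0.0002, 0, 0, 0, 1], [-0.0019, -0.0002, -0.0008, 0, 0, 0, 1], [-0.0027, -0.0003, -0.0013, 0, 0, 0, 1], [-0.0035, -0.0005, -0.0019, 0, 0, 0, 1], [-0.0043, -0.0006, -0.0025, 0, 0, 0, 1], [-0.0043, -0.0006, -0.0025, 0, 0, 0, 1], [-0.0043, -0.0006, -0.0025, 0, 0, 0, 1]]}}

```text
t: 15.7
eef_pos: [0.5373, 0.3047, 0.1093]
orientation: [180.0, 35.0, -171.9]
wrist_force: [0.0, 0.1, -3.5]
opening: 0.526
grip_force: 66.1
```

```bash
python3 bs.py
```

```text
15.8 TCP bed mm [66.8  0.  31.7] F bed [1.   0.88 2.04] [ 179.98   35.   -171.9 ]
```

Now the last millimetres down the slope, in 0.5 mm steps.

{"method": "arm_command", "body": {"increments": [[-0.0004, -0.0001, -0.0003, 0, 0, 0, 1], [-0.0008, -0.0001, -0.0006, 0, 0, 0, 1], [-0.0012, -0.0002, -0.0009, 0, 0, 0, 1], [-0.0016, -0.0002, -0.0011, 0, 0, 0, 1], [-0.0016, -0.0002, -0.0011, 0, 0, 0, 1], [-0.0016, -0.0002, -0.0011, 0, 0, 0, 1]]}}

```text
t: 16.5
eef_pos: [0.5356, 0.3043, 0.1081]
orientation: [-180.0, 35.0, -171.9]
wrist_force: [-0.4, 0.3, -3.0]
opening: 0.526
grip_force: 66.1
```

```bash
python3 bs.py
```

```text
16.6 TCP bed mm [64.7 -0.1 31.7] F bed [0.65 0.08 1.89] [-180.     34.98 -171.91]
```

{"method": "arm_command", "body": {"increments": [[-0.0004, -0.0001, -0.0003, 0, 0, 0, 1], [-0.0008, -0.0001, -0.0006, 0, 0, 0, 1], [-0.0012, -0.0002, -0.0009, 0, 0, 0, 1], [-0.0012, -0.0002, -0.0009, 0, 0, 0, 1], [-0.0012, -0.0002, -0.0009, 0, 0, 0, 1]]}}

```text
t: 17.2
eef_pos: [0.5351, 0.3043, 0.1077]
orientation: [180.0, 35.0, -171.9]
wrist_force: [3.3, -0.4, -3.8]
opening: 0.523
grip_force: 66.0
```

```bash
python3 bs.py
```

```text
17.3 TCP bed mm [64.1 -0.  31.7] F bed [ 4.14 -0.16  0.3 ] [ 180.     35.05 -171.89]
```

The foot stop is felt, at about 4 N. I settle the pack onto the bed, release it and look before backing off.

{"method": "arm_command", "body": {"increments": [[0.0004, 0, -0.0006, 0, 0, 0, 1], [0.0004, 0, -0.0006, 0, 0, 0, 1], [0.0004, 0, -0.0006, 0, 0, 0, 0.4], [0.0004, 0, -0.0006, 0, 0, 0, 0.2], [0.0004, 0, -0.0006, 0, 0, 0, 0], [0.0004, 0, -0.0006, 0, 0, 0, 0], [0.0004, 0, -0.0006, 0, 0, 0, 0], [0.0004, 0, -0.0006, 0, 0, 0, 0], [-0.0055, -0.0008, 0.008, 0, 0, 0, 0], [-0.017, -0.0024, 0.0245, 0, 0, 0, 0], [-0.034, -0.0049, 0.049, 0, 0, 0, 0], [-0.051, -0.0073, 0.0735, 0, 0, 0, 0], [-0.068, -0.0097, 0.098, 0, 0, 0, 0], [-0.085, -0.0122, 0.1228, 0, 0, 0, 0], [-0.085, -0.0122, 0.1228, 0, 0, 0, 0], [-0.085, -0.0122, 0.1228, 0, 0, 0, 0], [-0.085, -0.0122, 0.1228, 0, 0, 0, 0]]}}

```text
t: 19.1
eef_pos: [0.4494, 0.2915, 0.2289]
orientation: [-179.9, 34.9, -171.9]
wrist_force: [0.9, 0.2, -0.2]
opening: 1.0
grip_force: 0.0
```

```bash
python3 - <<'E'
from pl import *
s=robot.state(); print(s['t'],s['eef_pos'],s['opening'],s['wrist_force'].round(1))
p=robot.snapshot('wrist'); v=p['pixels'].copy()
q=lambda P,c: cv2.polylines(v,[(w2px(p,bedw(th,P))*16).astype(int)],True,c,1,shift=4)
q([(a,b,.034) for a,b in((0,-.023),(.13,-.023),(.13,.023),(0,.023))],(0,255,0))
q([(0,-.029,.018),(0,.029,.018)],(0,0,255))
sd=robot.snapshot('side')['pixels']
a=cv2.resize(sd[100:220,215:345],(430,397),interpolation=cv2.INTER_CUBIC)
b=cv2.resize(v[20:320,150:400],(331,397),interpolation=cv2.INTER_CUBIC)
cv2.imwrite('pics/n6.png',cv2.hconcat([a,b]))
E
```

```text
19.1 [0.44937003 0.29153599 0.22889301] 0.99963888480986 [ 0.9  0.2 -0.2]
```

View pics/n6.png

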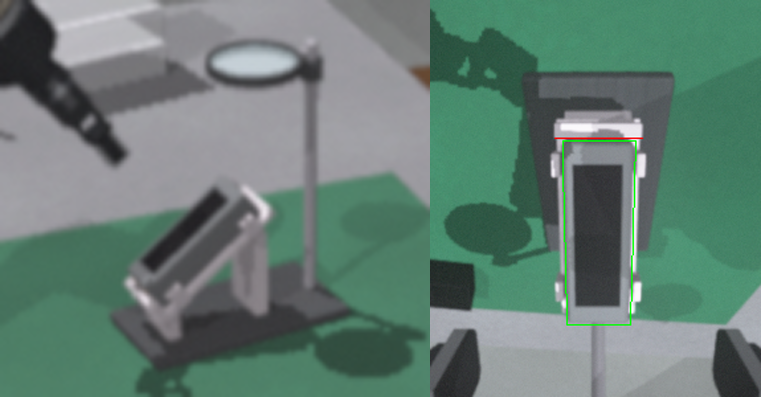

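The side view shows the pack flat on the bed. The wrist view shows it between the lugs, its end at the foot stop, on the predicted outline of a seated pack. I hand in.

```bash
python3 -c "
from h import *
print(robot.job_done())"
```

```text
the job is handed in; nothing more can be done
None
```

The pack with cells (about 0.56 kg by lift weight) is seated in the cradle against the foot stop and released, and the job was handed in at about 19 s. Of the other two long packs, I weighed one, a shell at about 0.16 kg, and put it back, and never touched the third.

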